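# Free the last swing bolt of a resin pressure pot

### The arm

A 7-joint arm with a two-finger parallel gripper is mounted at the origin on the work surface. World frame = base frame: x ahead of the robot, y to its left, z up, the work surface at z = 0. Lengths are in m, angles in rad, forces in N, time in s.
With the tool pointing down it reaches from about 0.35 to 0.9 m from the base axis. Payload 7.2 kg.
Tool frame: the origin (TCP) lies on the centre line of the jaws, within the pads' length; the fingertips stand ctrl.tip_reach ahead of it and the grasp point (between the pads) lies 6 mm ahead of it (ctrl.tip_reach is the distance from the TCP to the fingertips, in m); z points along the fingers, y is the line along which they close (so a half turn about z gives the same grasp; the last joint's range is limited). The gripper opens to 88 mm and grips with 3 to 60 N. Pads are 20 mm wide; open, the fingers measure 115 mm over their backs; the gripper's body (75 mm by 178 mm) begins 61 mm behind the grasp point.
Start: joints at [1.059, 0.411, -0.013, 1.596, 0.006, 1.134, -0.082], TCP at [0.268, -0.564, 0.248] pointing down, gripper open.
Joint ranges: [-2.95, 2.95], [-0.29, 1.99], [-1.47, 1.44], [0.14, 2.54], [-1.03, 4.17], [0.13, 1.85], [-2.86, 2.86]. Speed limits (rad/s): [2.39, 2.39, 3.01, 3.01, 3.14, 3.14, 3.14].

### API

Orientations are given as a unit quaternion [x, y, z, w].
In Python, from workcell import read_state, viewer, ctrl gives the robot as it stands. The module is installed in compiled form; this text tells all that it offers.
- The arm moves only by the shell command python3 -m jog 'ROWS' [FORCE]. ROWS is JSON, a list of rows, each a list of 7 numbers: the shift along the tool's x, y, z in m, then the turn, a rotation vector about the tool's x, y, z in degrees, then the gripper command: -1 is fully open, 1 is shut, values between are in proportion. In form: [[dx, dy, dz, rx, ry, rz, fingers], ...]. A call has 1 to 12 rows; each row shifts and turns the commanded pose from where the row before left it, along the tool's axes as they then stand; what a row does not reach is not made up. A row lasts 1/12 s, in which the tool goes at most 41.7 mm and 7.16 degrees, less where a joint would pass 70% of its speed; a pose out of reach is approached as far as the arm can. A call is refused whole if a number of a shift passes 0.0417 or a number of a turn 7.16, either way. A call with a gripper value outside its range is refused whole. The fingers move at their own pace and stop on an object; FORCE is the grip in N (left out, the last holds). Time passes only in rows, so rows that do not move let the fingers close. It gives the time, the measured TCP pose, the force, the opening and the grip force at its end, in the units of the state.
- read_state(): the state, without advancing time (a new reading comes with each control period).
- viewer.snapshot(name): name is "side" or "top" or "wrist"; returns a dict with "img" (384x512x3 uint8, blue, green, red), "vertical_fov" (degrees; the focal length in pixels is half the picture's height over the tangent of half this angle, whatever the lens; pixels are square), "cx", "cy" (the principal point, pixels), "distortion" ([k1, k2, p1, p2, k3] as OpenCV has them; the pictures are not rectified), "world_to_cam" (4x4, takes a point from world to camera coordinates). Camera axes: x right, y up, looking along -z (the intrinsics and any distortion apply to the point x, -y, -z); pixel columns grow to the right and rows downward; lengths in m; the calibration is good to about 2 mm. A picture is of the moment at which its call begins. There is no depth.
- ctrl.close_job(): hands the job in; it is judged then, once.
The state is a dict: "time_s": time; "joint_pos": joint angles; "qd": joint speeds; "joint_torque": joint torques, N m; "eef_pos": TCP position; "ee_rot": TCP orientation; "force": force on the tool from outside, world axes, zero at the start; "moment": the same for the moment, N m; "opening": finger opening in m; "gripper_force": force on a finger pad.
Only numpy, scipy, OpenCV 4.12 (cv2) and the standard library are available. Lean on these libraries where they do the work, as an engineer would, in place of code of your own. Each camera call takes 0.05 s, during which the arm holds its last target. There are 200 camera calls.

### The job

The lid of the small pressure pot for cold-mounting resin is still held by one swing bolt; the other two already hang out. Loosen its wing nut counter-clockwise, only until the bolt will swing out of its slotted lug: turn a little, try the bolt gently by its end, turn a little more, and go no more than a quarter turn past the point where it comes free. Do not force the bolt over the lip of the lug while the nut still catches; once it is free, fold it outward and right down like the other two, let go, and leave the things around the pot where they stand.

Things in the scene. Friction and masses are not known exactly. Their poses are not given: they have to be found in the camera images.
- pot: Pressure pot of bare aluminium, 142 mm wide, on a 180 mm round foot, its rim 127 mm above the bench; it does not move. Origin at the centre of the foot's underside; x axis points level towards the bolt that is still closed. The other two bolts hang out 120 degrees either side. The lid lies on the rim; its gauge and cocks (up to 215 mm above the bench) are on the half away from the closed bolt.
- bolt_pivot (a point): Centre of the hinge pin of the closed bolt, on the pot's side, 80 mm above the bench, 92 mm from the pot's vertical centre line. Fixed to the pot: x axis level, straight outward from the pot (the way the bolt swings out); y along the hinge pin; z up.
- eyebolt (a joint): Swing angle of the closed bolt about its hinge pin, rad: 0 upright in the slot, growing as it swings outward, 1.57 level, 2.0 down on its stop, like the other two bolts (inward stop at -0.03). The hinge is stiff: the bolt stays where it is left, and when free it takes 1 to 2 N at its end to swing. While the nut catches, it tilts less than 0.1 rad; past 0.35 rad it is clear of the lug.
- bolt_tip (a point): Centre of the free end of the closed bolt, 125 mm from the hinge pin along the bolt; z axis along the bolt, away from the hinge. The bolt is a plain steel rod 10 mm thick; its last 20 mm or more stand bare above the wings of its nut. It can be tried here: a push outward of 5 to 8 N is enough to tell; with over 25 N it would be forced against the lug.
- nut (a point): On the bolt's axis, half-way up the wings of the steel wing nut. x axis along the two wings, z along the bolt. Wings 56 mm from end to end, 7 mm thick, from 6.5 mm below to 6.5 mm above this point, 7 to 28 mm from the axis; hub 18 mm thick, up to 3.5 mm below this point. Counter-clockwise seen from above it rises 7 mm a turn; it needs about 0.22 N m all the way and stays where it is left.
- flange (a point): Centre of the underside of the round foot of the wing nut, 19 mm wide, 4 mm thick, 20.5 mm below the nut point; it rises and sinks with the nut. It must rise above the lip of the lug: the bolt comes free 5 to 6 mm above the seat; more than 8 mm with the bolt upright is too far. At the start it stands 0 to 4 mm above the seat (not measured).
- lug (a point): Outer end of the slotted lug, a flat plate on the lid's rim, 44 mm wide, 12 mm thick, slot 13 mm wide and open outward; the end is 13 mm outward of the upright bolt's axis and carries a lip 5 mm high, 3 mm thick, that holds the nut's foot in its seat. This point is fixed to the pot, 68 mm above the hinge pin; the seat's true height is up to 2 mm above or below it, as the rubber seal has set.
- cup: clear plastic mixing cup beside the pot, 64 mm wide, 68 mm high; origin at the centre of its underside. Leave it.
- mount_a: black mounted sample beside the pot, a disc 30 mm wide, 18 mm high; origin at the centre of its underside. Leave it.
- mount_b: amber mounted sample beside the pot, a disc 30 mm wide, 22 mm high; origin at the centre of its underside. Leave it.
- hardener: white hardener bottle, 54 mm wide, 135 mm high; origin at the centre of its underside. Leave it.
- resin: steel resin can, 72 mm wide, 120 mm high; origin at the centre of its underside. Leave it.
- brush: brush lying on the bench; origin under its middle. Leave it.
- spanner: steel spanner lying on the bench; origin under its middle. Leave it.

How it is judged:
By the outcome, as a careful person would: the job done as asked, in the order asked, and still so for the second after the job is handed in, with the robot touching nothing.
It also fails if it takes over 72 s, if anything falls off the work surface, if the arm or the gripper's body presses on something with over 40 N, if the wrist force passes 120 N, or if a joint passes its speed limit or range.

## Working session

There is one attempt and no reset: what is moved stays moved. The work goes in short steps, Python scripts to look and compute and a shell command to move; the robot and the scene stay as the last step left them, time stands still between calls to the robot, and variables do not carry over. Pictures are saved under pics/ and viewed, at most 12 in all, crops included, and the job is handed in when it is done.

```bash
mkdir -p pics; cat > h.py <<'E'
import numpy as np, cv2
from workcell import read_state, viewer, ctrl
from scipy.spatial.transform import Rotation as R
def snap(n,f=None):
    s=viewer.snapshot(n)
    if f: cv2.imwrite('pics/'+f,s['img'])
    H=s['img'].shape[0]; fl=H/2/np.tan(np.radians(s['vertical_fov'])/2)
    s['K']=np.array([[fl,0,s['cx']],[0,fl,s['cy']],[0,0,1]]); s['D']=np.array(s['distortion'],float); s['W']=np.array(s['world_to_cam'])
    return s
def proj(s,P):
    P=np.atleast_2d(P); c=(s['W'][:3,:3]@P.T).T+s['W'][:3,3]; c=c*[1,-1,-1]
    return cv2.projectPoints(c,np.zeros(3),np.zeros(3),s['K'],s['D'])[0][:,0]
def ray(s,uv):
    n=cv2.undistortPoints(np.array([[uv]],float),s['K'],s['D'])[0,0]
    d=s['W'][:3,:3].T@np.array([n[0],-n[1],-1]); o=-s['W'][:3,:3].T@s['W'][:3,3]; return o,d/np.linalg.norm(d)
def atz(s,uv,z):
    o,d=ray(s,uv); return o+d*(z-o[2])/d[2]
def tri(s1,a,s2,b):
    o,d=ray(s1,a); p,e=ray(s2,b); t=np.linalg.lstsq(np.c_[d,-e],p-o,rcond=None)[0]
    A,B=o+d*t[0],p+e*t[1]; return (A+B)/2,np.linalg.norm(A-B)
E
python3 - <<'E'
from h import *
a=snap('top','top.png');b=snap('side','side.png')
cv2.imwrite('pics/both.png',cv2.resize(np.vstack([a['img'],b['img']]),(400,600)) )
for s in(a,b): print(ray(s,(256,192)),s['vertical_fov'])
print(read_state(),ctrl.tip_reach)
E
```

```text
(array([ 0.33889322, -0.00409145,  1.16449831]), array([ 1.95216822e-01,  3.05235315e-04, -9.80760062e-01])) 52.39043600520149
(array([0.22636712, 0.83404859, 1.23404202]), array([ 0.22431073, -0.58496931, -0.77942004])) 48.58518964303438
{'time_s': 0.1, 'joint_pos': array([ 1.05878879,  0.41180921, -0.01271298,  1.59696884,  0.00561289,
        1.13431313, -0.0821987 ]), 'qd': array([ 0.0008284 , -0.00242685, -0.00205428, -0.00172755, -0.00033996,
       -0.00042709,  0.00011195]), 'joint_torque': array([ 3.99746670e-03, -5.89098501e+01,  6.44818414e-01, -2.91711903e+01,
       -5.36594982e-02,  1.45535648e-02,  8.37912080e-05]), 'eef_pos': array([ 0.26814184, -0.5640802 ,  0.24689635]), 'ee_rot': array([ 9.75476452e-01,  2.20102607e-01, -2.16484863e-04, -6.98641776e-04]), 'force': array([-0.77356694,  0.20480467, -0.09314483]), 'moment': array([0.01669631, 0.01698666, 0.04259601]), 'gripper_force': 0.0, 'opening': 0.08789604981172072} 0.025
```

View pics/top.png

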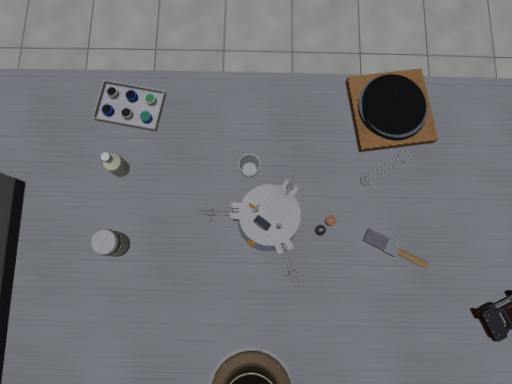

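View pics/side.png

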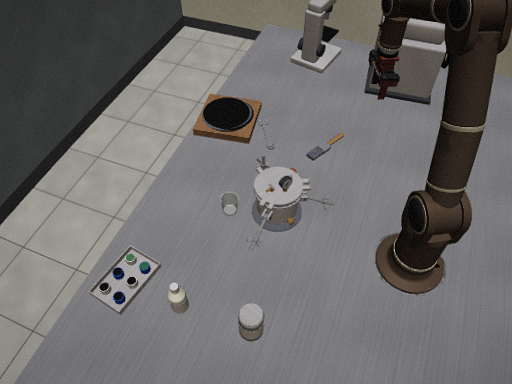

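Top view: the pot is near (270,215), the open bolts hang out at (205,212) and (292,275), and the closed bolt is near (290,187). The mounts are at (320,230) and (330,220), and the cup is at (249,166). I'll enlarge that area.

```bash
python3 - <<'E'
from h import *
a=cv2.imread('pics/top.png');b=cv2.imread('pics/side.png')
A=cv2.resize(a[150:290,190:350],(640,560),interpolation=cv2.INTER_CUBIC)[:, :]
cv2.imwrite('pics/tc.png',A)
B=cv2.resize(b[140:250,210:350],(763,600),interpolation=cv2.INTER_CUBIC)
cv2.imwrite('pics/sc.png',B)
s=snap('top');print(atz(s,(270,215),.13),atz(s,(290,187),.2))
E
```

```text
[ 0.48280445 -0.0423021   0.13      ] [ 0.54533104 -0.08948132  0.2       ]
```

View pics/tc.png

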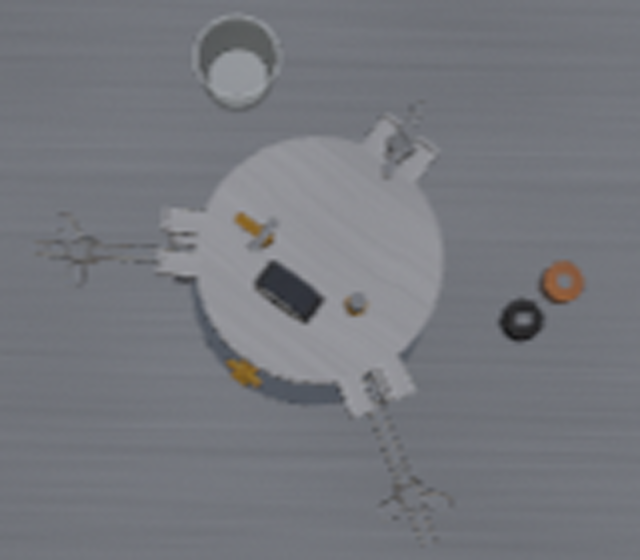

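View pics/sc.png

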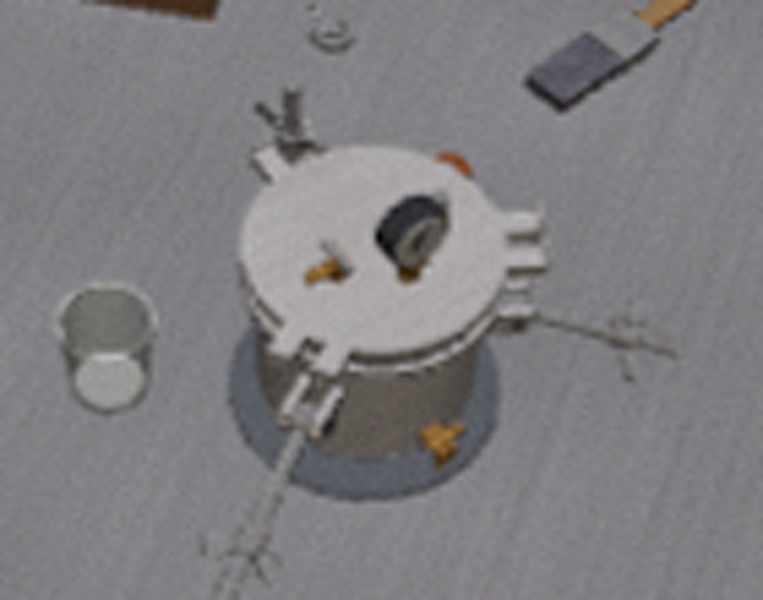

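The lid centre is at about (269.5,215) in the top picture. The lugs put the closed bolt's azimuth near -36.5°. The bolt end is at about (293.8,176.3) in the top picture and (263.8,157) in the side picture. Next I'll triangulate it and plan the approach.

```bash
cat >> h.py <<'E'
def go(pos,yaw=None):
    "yaw deg = world direction of tool x (tool down). prints shift in tool axes (mm) and then turn"
    st=read_state(); r=R.from_quat(st['ee_rot']); d=r.inv().apply(np.array(pos)-st['eef_pos'])*1000
    x=r.as_matrix()[:,0]; y0=np.degrees(np.arctan2(x[1],x[0]))
    out=['shift mm',d.round(1),'yaw',round(y0,1)]
    if yaw is not None:
        rt=R.from_matrix(np.c_[[np.cos(np.radians(yaw)),np.sin(np.radians(yaw)),0],[np.sin(np.radians(yaw)),-np.cos(np.radians(yaw)),0],[0,0,-1]])
        out+=['turn',np.degrees((r.inv()*rt).as_rotvec()).round(1)]
    print(*out)
E
python3 - <<'E'
from h import *
a=snap('top');b=snap('side')
print(tri(a,(293.8,176.3),b,(263.8,157.1)))
az=np.radians(-36.4);c=np.array([.483,-.0423,0]);u=np.array([np.cos(az),np.sin(az),0])
P=[c+.092*u+[0,0,.205],c+.092*u+[0,0,.17],c+.105*u+[0,0,.148],c+[0,0,.08],c+[0,0,0]]
print(P[0]);print(proj(a,P).round(1),proj(b,P).round(1))
go([.545,-.09,.34],-36.4)
E
```

```text
(array([ 0.56649399, -0.10065998,  0.19032449]), np.float64(0.017870526154242554))
[ 0.55705023 -0.09689454  0.205     ]
[[293.1 182.1]
 [291.8 185. ]
 [293.9 183. ]
 [269.3 217.4]
 [268.3 220.9]] [[263.6 154.6]
 [263.4 161.8]
 [261.3 163.8]
 [277.4 196.1]
 [276.5 209.9]]
shift mm [ 453.6 -309.6  -92.5] yaw 25.4 turn [-0.   0.  61.8]
```

```bash
python3 -m jog '[[0.032,-0.022,-0.0065,0,0,0,-1],[0.032,-0.022,-0.0065,0,0,0,-1],[0.032,-0.022,-0.0065,0,0,0,-1],[0.032,-0.022,-0.0065,0,0,0,-1],[0.032,-0.022,-0.0065,0,0,0,-1],[0.032,-0.022,-0.0065,0,0,0,-1],[0.032,-0.022,-0.0065,0,0,0,-1],[0.032,-0.022,-0.0065,0,0,0,-1],[0.032,-0.022,-0.0065,0,0,0,-1],[0.032,-0.022,-0.0065,0,0,0,-1],[0.032,-0.022,-0.0065,0,0,0,-1],[0.032,-0.022,-0.0065,0,0,0,-1]]'
python3 -m jog '[[0.034,-0.023,-0.007,0,0,0,-1],[0.034,-0.023,-0.007,0,0,0,-1],[0,0,0,0,0,6.8,-1],[0,0,0,0,0,6.8,-1],[0,0,0,0,0,6.8,-1],[0,0,0,0,0,6.8,-1],[0,0,0,0,0,6.8,-1],[0,0,0,0,0,6.8,-1],[0,0,0,0,0,6.8,-1],[0,0,0,0,0,6.8,-1],[0,0,0,0,0,6.8,-1],[0,0,0,0,0,0,-1]]'
python3 - <<'E'
from h import *
s=snap('wrist','w1.png'); go([.557,-.097,.30],-36.4)
az=np.radians(-36.4);c=np.array([.483,-.0423,0]);u=np.array([np.cos(az),np.sin(az),0])
print(proj(s,[c+.092*u+[0,0,z] for z in(.205,.17)]+[c+.105*u+[0,0,.148],c+[0,0,.14]]).round(1), ray(s,(256,192)))
E
```

```text
time_s: 1.25
eef_pos: [0.5023, -0.1594, 0.3262]
ee_rot: [0.976, 0.22, 0.0, 0.0]
force: [1.0, -0.7, 0.4]
opening: 0.0879
gripper_force: 0.0
time_s: 2.25
eef_pos: [0.5433, -0.0904, 0.3396]
ee_rot: [0.951, -0.31, -0.0, 0.0]
force: [1.2, 0.3, 0.8]
opening: 0.0878
gripper_force: 0.0
shift mm [15.  -2.5 39.6] yaw -35.7 turn [0.  0.  0.7]
[[253.6 169.4]
 [254.  162.6]
 [254.2 147.3]
 [253.9 233. ]] (array([ 0.60051453, -0.13227799,  0.47661379]), array([-0.22043723,  0.16416527, -0.96148697]))
```

View pics/w1.png

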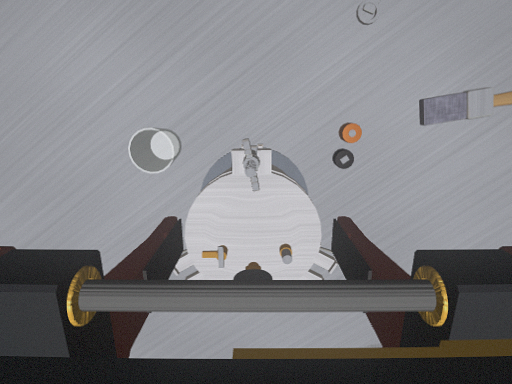

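The wrist view shows the lug at about (251,158), with the wings running nearly radially from (246,142) to (255,188). I'll crop closer.

```bash
python3 - <<'E'
import cv2
a=cv2.imread('pics/w1.png');cv2.imwrite('pics/w1c.png',cv2.resize(a[130:200,210:300],(720,560),interpolation=cv2.INTER_CUBIC))
E
```

```text
(no output)
```

View pics/w1c.png

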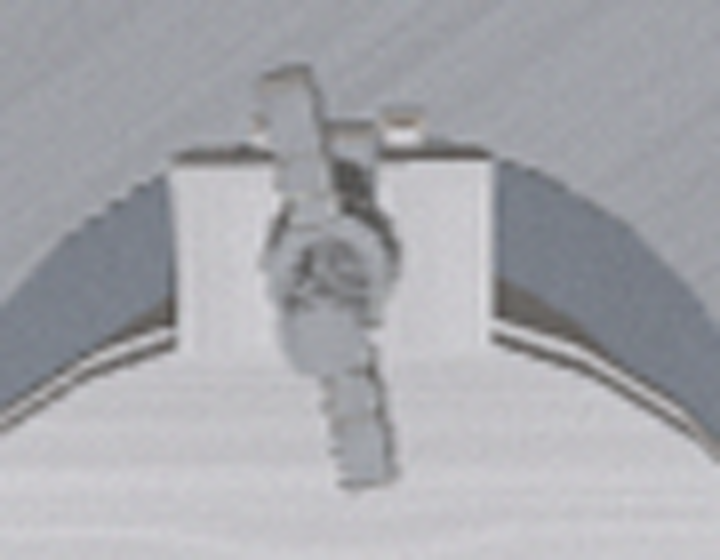

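```bash
python3 - <<'E'
from h import *
s=snap('wrist')
T=atz(s,(250,172.3),.205);N=atz(s,(251.2,164.8),.172);L=atz(s,(251.6,149.4),.150)
A=atz(s,(246.2,140.5),.174);B=atz(s,(256,189.5),.174);C=atz(s,(253.5,231),.145)
print(T,N,L);d=A-B;print('wing',np.linalg.norm(d),np.degrees(np.arctan2(d[1],d[0])),(A+B)/2)
# lug corners
a=atz(s,(210+173/8,130+160/8),.148);b=atz(s,(210+493/8,130+160/8),.148);e=b-a;print('lugw',np.linalg.norm(e),np.degrees(np.arctan2(e[0],-e[1]))*-1,(a+b)/2)
E
```

```text
[ 0.55689838 -0.09238694  0.205     ] [ 0.55723502 -0.0932554   0.172     ] [ 0.56764971 -0.10083781  0.15      ]
wing 0.051957265253624124 -24.760821865653437 [ 0.55690658 -0.09306915  0.174     ]
lugw 0.04395418624499633 35.634067620812054 [ 0.56689993 -0.10028491  0.148     ]
```

The bolt axis is at (0.557,-0.093) and the radial azimuth is -36°. The lug width comes out at 44.0 mm, which matches. The wings lie at azimuth -25°. Next I'll line up above with the jaws along the wings (yaw -115).

```bash
python3 - <<'E'
from h import *
go([.557,-.093,.26],-115); print(read_state()['joint_pos'].round(2))
E
```

```text
shift mm [12.7 -5.7 79.6] yaw -35.5 turn [ 0.  -0.  79.5]
[ 0.23  0.23 -0.18  1.64  0.04  1.28 -2.15]
```

Joint 7 limits me, so I'll use yaw 65, which leaves room to turn counter-clockwise.

```bash
python3 -m jog '[[0.0127,-0.0057,0.03,0,0,0,-1],[0,0,0.03,0,0,0,-1],[0,0,0,0,0,-7.16,-1],[0,0,0,0,0,-7.16,-1],[0,0,0,0,0,-7.16,-1],[0,0,0,0,0,-7.16,-1],[0,0,0,0,0,-7.16,-1],[0,0,0,0,0,-7.16,-1],[0,0,0,0,0,-7.16,-1],[0,0,0,0,0,-7.16,-1],[0,0,0,0,0,-7.16,-1],[0,0,0,0,0,-7.16,-1]]'
python3 -m jog '[[0,0,0,0,0,-7.16,-1],[0,0,0,0,0,-7.16,-1],[0,0,0,0,0,-7.16,-1],[0,0,0,0,0,-7.16,-1],[0,0,0,0,0,0,-1],[0,0,0,0,0,0,-1]]'
python3 - <<'E'
from h import *
s=snap('wrist','w2.png'); go([.557,-.093,.188],65)
i=s['img'];p=proj(s,[[.557,-.093,.205],[.557,-.093,.172]]);print(p)
u,v=p[0].astype(int);v0=max(0,min(v-50,284));u0=max(0,min(u-65,382));print(u0,v0)
cv2.imwrite('pics/w2c.png',cv2.resize(i[v0:v0+100,u0:u0+130],(780,600),interpolation=cv2.INTER_CUBIC))
E
```

```text
time_s: 3.35
eef_pos: [0.5571, -0.0933, 0.2796]
ee_rot: [0.95, 0.313, 0.0, -0.0]
force: [0.7, -0.3, -0.2]
opening: 0.0877
gripper_force: 0.0
time_s: 3.85
eef_pos: [0.557, -0.0934, 0.2796]
ee_rot: [0.846, 0.533, 0.0, -0.0]
force: [0.0, 0.2, 0.4]
opening: 0.0879
gripper_force: 0.0
shift mm [ 0.3 -0.2 91.6] yaw 64.3 turn [-0.  -0.  -0.7]
[[258.22935074 206.65661906]
 [258.06648999 194.18227992]]
193 156
```

View pics/w2c.png

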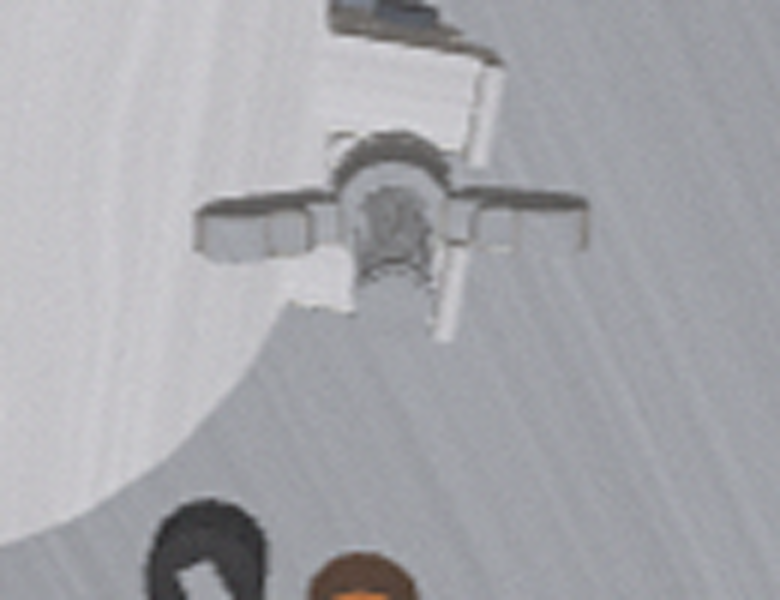

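The wing ends show at (226,194) and (291,194), level and centred on the predicted axis, and the bolt end is where expected. Next I'll descend and grip the wing ends.

```bash
python3 -m jog '[[0,0,0.02,0,0,0,-1],[0,0,0.02,0,0,0,-1],[0,0,0.02,0,0,0,-1],[0,0,0.02,0,0,0,-1],[0,0,0.0115,0,0,0,-1],[0,0,0,0,0,0,-1],[0,0,0,0,0,0,0.5],[0,0,0,0,0,0,0.5],[0,0,0,0,0,0,0.5],[0,0,0,0,0,0,0.5],[0,0,0,0,0,0,0.5],[0,0,0,0,0,0,0.5]]' 25
```

```text
time_s: 4.9
eef_pos: [0.5576, -0.0933, 0.1889]
ee_rot: [0.846, 0.533, 0.001, 0.001]
force: [0.5, -0.3, 2.2]
opening: 0.0556
gripper_force: 25.0
```

Opening 55.6 mm, so the jaws are holding the wing ends. Now turn about 60°.

```bash
python3 -m jog '[[0,0,-0.0001,0,0,-5,0.5],[0,0,-0.0001,0,0,-5,0.5],[0,0,-0.0001,0,0,-5,0.5],[0,0,-0.0001,0,0,-5,0.5],[0,0,-0.0001,0,0,-5,0.5],[0,0,-0.0001,0,0,-5,0.5],[0,0,-0.0001,0,0,-5,0.5],[0,0,-0.0001,0,0,-5,0.5],[0,0,-0.0001,0,0,-5,0.5],[0,0,-0.0001,0,0,-5,0.5],[0,0,-0.0001,0,0,-5,0.5],[0,0,-0.0001,0,0,-5,0.5]]'
python3 -c "
from h import *
s=read_state();print(s['force'],s['moment'],s['opening']);go([.557,-.093,.188],65)
snap('wrist','w3.png')"
```

```text
time_s: 5.9
eef_pos: [0.5578, -0.0933, 0.1901]
ee_rot: [0.464, 0.886, 0.0, 0.001]
force: [1.5, 0.5, 1.5]
opening: 0.0551
gripper_force: 25.0
[1.46837079 0.47031325 1.52299694] [-0.00597106 -0.30436734 -0.18542451] 0.055124705815791465
shift mm [ 0.7 -0.5  2.1] yaw 124.7 turn [ 0.1  0.  59.7]
```

```bash
python3 -m jog '[[0,0,0,0,0,0,-1],[0,0,0,0,0,0,-1],[0,0,-0.012,0,0,0,-0.9],[0,0,-0.013,0,0,0,-0.9],[0,0,0,0,0,7.1,-0.6],[0,0,0,0,0,7.1,-0.6],[0,0,0,0,0,7.1,-0.6],[0,0,0,0,0,7.1,-0.6],[0,0,0,0,0,7.1,-0.6],[0,0,0,0,0,7.1,-0.6],[0,0,0,0,0,7.1,-0.6],[0,0,0,0,0,7.1,-0.6]]' 10
python3 -m jog '[[0,0,0,0,0,7.1,0.45],[0,0,0,0,0,7.1,0.45],[0,0,0,0,0,0,0.45],[0,0,0,0,0,0,0.45],[0,0,0,0,0,0,0.45],[0,0,0,0,0,0,0.45]]' 10
python3 -c "
from h import *
go([.557,-.093,.215],54);print(R.from_quat(read_state()['ee_rot']).as_matrix()[:,1])"
```

```text
time_s: 6.95
eef_pos: [0.5575, -0.093, 0.216]
ee_rot: [0.833, 0.554, 0.001, 0.0]
force: [0.5, 0.6, -1.1]
opening: 0.0703
gripper_force: 0.0
time_s: 7.45
eef_pos: [0.5572, -0.0931, 0.2148]
ee_rot: [0.892, 0.451, 0.0, 0.0]
force: [0.0, 0.9, -1.3]
opening: 0.0339
gripper_force: 0.0
shift mm [-0.  -0.2 -0.2] yaw 53.6 turn [ 0.  -0.  -0.4]
[ 8.05154563e-01 -5.93064933e-01  3.37470144e-04]
```

```bash
python3 -m jog '[[0,0,0,0,0,0,0.45],[0,0,0,0,0,0,0.45],[0,0.003,0,0,0,0,0.45],[0,0.003,0,0,0,0,0.45],[0,0.002,0,0,0,0,0.45],[0,0,0,0,0,0,0.45]]'
python3 -m jog '[[0,0.001,0,0,0,0,0.45],[0,0.001,0,0,0,0,0.45],[0,0,0,0,0,0,0.45]]'
```

```text
time_s: 7.95
eef_pos: [0.5639, -0.0984, 0.2142]
ee_rot: [0.893, 0.45, 0.0, 0.0]
force: [-0.2, -0.4, -0.6]
opening: 0.0241
gripper_force: 0.0
time_s: 8.2
eef_pos: [0.5651, -0.0991, 0.2142]
ee_rot: [0.893, 0.45, -0.0, -0.0]
force: [-1.2, -0.0, -0.1]
opening: 0.0242
gripper_force: 0.3
```

```bash
python3 -m jog '[[0,0.001,0,0,0,0,0.45],[0,0.001,0,0,0,0,0.45],[0,0,0,0,0,0,0.45]]'
python3 -m jog '[[0,0.001,0,0,0,0,0.45],[0,0.001,0,0,0,0,0.45],[0,0,0,0,0,0,0.45]]'
```

```text
time_s: 8.45
eef_pos: [0.5659, -0.0997, 0.2142]
ee_rot: [0.893, 0.45, -0.001, -0.001]
force: [-4.9, 3.0, 2.3]
opening: 0.0241
gripper_force: 2.6
time_s: 8.7
eef_pos: [0.5665, -0.1001, 0.2141]
ee_rot: [0.893, 0.45, -0.002, -0.002]
force: [-8.0, 4.1, 5.4]
opening: 0.0245
gripper_force: 4.6
```

About 9 N with hardly any motion, so the nut still catches. I'll push the bolt back upright, re-grip and turn another 60°.

```bash
python3 -m jog '[[0,-0.007,0,0,0,0,0.45],[0,-0.007,0,0,0,0,0.45],[0,-0.007,0,0,0,0,0.45],[0,0,0,0,0,0,0.45],[0,0.0075,0,0,0,0,-0.6],[0,0,0,0,0,-7.1,-0.6],[0,0,0,0,0,-7.1,-0.6],[0,0,0,0,0,-7.1,-0.6],[0,0,0,0,0,-7.1,-0.6],[0,0,0,0,0,-7.1,-0.6],[0,0,0,0,0,-7.1,-0.6],[0,0,0,0,0,-7.1,-0.6]]'
python3 -m jog '[[0,0,0,0,0,-7.1,-0.6],[0,0,0,0,0,-7.1,-0.6],[0,0,0,0,0,-7.1,-0.6],[0,0,0,0,0,0,-0.6]]' 25
python3 -c "
from h import *
go([.557,-.0932,.190],124.7)"
```

```text
time_s: 9.7
eef_pos: [0.5582, -0.0943, 0.2143]
ee_rot: [0.619, 0.785, 0.0, 0.0]
force: [0.4, -0.9, 0.0]
opening: 0.0698
gripper_force: 0.0
time_s: 10.03
eef_pos: [0.5581, -0.0944, 0.2142]
ee_rot: [0.464, 0.886, 0.0, 0.0]
force: [-0.0, 1.2, -0.3]
opening: 0.07
gripper_force: 0.0
shift mm [ 1.6 -0.3 24.2] yaw 124.7 turn [0. 0. 0.]
```

```bash
python3 -m jog '[[0.0016,0,0.012,0,0,0,-0.6],[0,0,0.012,0,0,0,-0.6],[0,0,0,0,0,0,0.5],[0,0,0,0,0,0,0.5],[0,0,0,0,0,0,0.5],[0,0,0,0,0,0,0.5]]' 25
python3 -m jog '[[0,0,-0.0001,0,0,-5,0.5],[0,0,-0.0001,0,0,-5,0.5],[0,0,-0.0001,0,0,-5,0.5],[0,0,-0.0001,0,0,-5,0.5],[0,0,-0.0001,0,0,-5,0.5],[0,0,-0.0001,0,0,-5,0.5],[0,0,-0.0001,0,0,-5,0.5],[0,0,-0.0001,0,0,-5,0.5],[0,0,-0.0001,0,0,-5,0.5],[0,0,-0.0001,0,0,-5,0.5],[0,0,-0.0001,0,0,-5,0.5],[0,0,-0.0001,0,0,-5,0.5]]'
python3 -c "
from h import *
print(read_state()['moment']);go([.557,-.093,.188],54)"
```

```text
time_s: 10.53
eef_pos: [0.5563, -0.0921, 0.19]
ee_rot: [0.466, 0.885, -0.0, -0.0]
force: [0.0, -0.3, -5.5]
opening: 0.0554
gripper_force: 25.0
time_s: 11.53
eef_pos: [0.5568, -0.0926, 0.1913]
ee_rot: [-0.041, 0.999, -0.0, 0.0]
force: [2.6, 0.3, -8.3]
opening: 0.0553
gripper_force: 25.0
[-0.35262611 -0.76819055 -0.25437089]
shift mm [-0.2 -0.5  3.3] yaw -175.3 turn [  0.    0.  130.7]
```

```bash
python3 -m jog '[[0,0,0,0,0,0,-1],[0,0,0,0,0,0,-1],[0,0,-0.012,0,0,0,-0.6],[0,0,-0.012,0,0,0,-0.6],[0,0,0,0,0,-7.1,-0.6],[0,0,0,0,0,-7.1,-0.6],[0,0,0,0,0,-7.1,-0.6],[0,0,0,0,0,-7.1,-0.2],[0,0,0,0,0,-7.1,0.45],[0,0,0,0,0,-7.1,0.45],[0,0,0,0,0,-7.1,0.45],[0,0,0,0,0,0,0.45]]' 10
python3 -m jog '[[0,0,0,0,0,0,0.45],[0,0,0,0,0,0,0.45],[0,0,0,0,0,0,0.45]]'
python3 -c "
from h import *
print(read_state()['joint_pos'][6]);go([.557,-.093,.215],-126)"
```

```text
time_s: 12.53
eef_pos: [0.5571, -0.0924, 0.2169]
ee_rot: [-0.457, 0.889, -0.0, 0.0]
force: [-0.4, -0.0, -0.1]
opening: 0.0406
gripper_force: 0.0
time_s: 12.78
eef_pos: [0.5567, -0.0922, 0.2161]
ee_rot: [-0.454, 0.891, -0.0, 0.0]
force: [0.7, 0.3, -0.2]
opening: 0.0246
gripper_force: 0.0
2.088063580413323
shift mm [ 0.5 -0.7  1.1] yaw -126.0 turn [-0. -0. -0.]
```

Next is the push test; outward is -y at this yaw.

```bash
python3 -m jog '[[0,-0.003,0.001,0,0,0,0.45],[0,-0.003,0,0,0,0,0.45],[0,-0.003,0,0,0,0,0.45],[0,-0.001,0,0,0,0,0.45],[0,0,0,0,0,0,0.45]]'
python3 -m jog '[[0,-0.001,0,0,0,0,0.45],[0,-0.001,0,0,0,0,0.45],[0,0,0,0,0,0,0.45]]'
python3 -m jog '[[0,-0.001,0,0,0,0,0.45],[0,-0.001,0,0,0,0,0.45],[0,0,0,0,0,0,0.45]]'
```

```text
time_s: 13.2
eef_pos: [0.565, -0.0982, 0.2144]
ee_rot: [-0.455, 0.89, 0.0, 0.0]
force: [0.6, 0.5, -1.2]
opening: 0.0241
gripper_force: 0.0
time_s: 13.45
eef_pos: [0.566, -0.0989, 0.2144]
ee_rot: [-0.455, 0.89, 0.0, -0.0]
force: [-1.6, 0.4, 0.6]
opening: 0.0244
gripper_force: 1.0
time_s: 13.7
eef_pos: [0.568, -0.1003, 0.2145]
ee_rot: [-0.455, 0.89, 0.0, 0.0]
force: [-2.7, 2.1, -0.5]
opening: 0.024
gripper_force: 0.9
```

```bash
python3 -m jog '[[0,-0.001,0,0,0,0,0.45],[0,-0.001,0,0,0,0,0.45],[0,0,0,0,0,0,0.45]]'
python3 -m jog '[[0,-0.001,0,0,0,0,0.45],[0,-0.001,0,0,0,0,0.45],[0,0,0,0,0,0,0.45]]'
```

```text
time_s: 13.95
eef_pos: [0.5691, -0.1011, 0.2145]
ee_rot: [-0.455, 0.89, 0.001, -0.0]
force: [-3.0, 3.3, 1.5]
opening: 0.0244
gripper_force: 2.4
time_s: 14.2
eef_pos: [0.5704, -0.102, 0.2144]
ee_rot: [-0.456, 0.89, 0.001, -0.001]
force: [-4.7, 3.2, 1.9]
opening: 0.0243
gripper_force: 3.0
```

```bash
python3 -m jog '[[0,-0.001,0,0,0,0,0.45],[0,-0.0005,0,0,0,0,0.45],[0,0,0,0,0,0,0.45]]'
```

```text
time_s: 14.45
eef_pos: [0.5713, -0.1026, 0.2143]
ee_rot: [-0.456, 0.89, 0.001, -0.001]
force: [-6.0, 4.0, 2.5]
opening: 0.0245
gripper_force: 3.9
```

7 N with the bolt stopping, so it still catches. Back upright, and a third turn.

```bash
python3 -m jog '[[0,0.009,0,0,0,0,0.45],[0,0.009,0,0,0,0,0.45],[0,0.0085,0,0,0,0,0.45],[0,0,0,0,0,0,0.45],[0,-0.0075,0,0,0,0,-0.6],[0,0,0,0,0,7.1,-0.6],[0,0,0,0,0,7.1,-0.6],[0,0,0,0,0,7.1,-0.6],[0,0,0,0,0,7.1,-0.6],[0,0,0,0,0,7.1,-0.6],[0,0,0,0,0,7.1,-0.6],[0,0,0,0,0,7.1,-0.6]]'
python3 -m jog '[[0,0,0,0,0,0,-0.6],[0,0,0,0,0,0,-0.6]]' 25
python3 -c "
from h import *
go([.557,-.0932,.1915],-175.3)"
```

```text
time_s: 15.45
eef_pos: [0.5576, -0.0931, 0.2146]
ee_rot: [-0.036, 0.999, -0.0, 0.0]
force: [0.1, 0.3, -0.0]
opening: 0.0698
gripper_force: 0.0
time_s: 15.62
eef_pos: [0.5574, -0.0928, 0.2146]
ee_rot: [-0.041, 0.999, -0.0, 0.0]
force: [-0.5, 0.6, 0.1]
opening: 0.0703
gripper_force: 0.0
shift mm [ 0.5 -0.3 23.1] yaw -175.3 turn [-0.  0. -0.]
```

```bash
python3 -m jog '[[0.0005,0,0.012,0,0,0,-0.6],[0,0,0.011,0,0,0,-0.6],[0,0,0,0,0,0,0.5],[0,0,0,0,0,0,0.5],[0,0,0,0,0,0,0.5],[0,0,0,0,0,0,0.5]]' 25
python3 -m jog '[[0,0,-0.0001,0,0,-5,0.5],[0,0,-0.0001,0,0,-5,0.5],[0,0,-0.0001,0,0,-5,0.5],[0,0,-0.0001,0,0,-5,0.5],[0,0,-0.0001,0,0,-5,0.5],[0,0,-0.0001,0,0,-5,0.5],[0,0,-0.0001,0,0,-5,0.5],[0,0,-0.0001,0,0,-5,0.5],[0,0,-0.0001,0,0,-5,0.5],[0,0,-0.0001,0,0,-5,0.5],[0,0,-0.0001,0,0,-5,0.5],[0,0,-0.0001,0,0,-5,0.5]]'
python3 -m jog '[[0,0,0,0,0,0,-1],[0,0,0,0,0,0,-1],[0,0,-0.012,0,0,0,-0.6],[0,0,-0.010,0,0,0,-0.6],[0,0,0,0,0,5.5,-0.2],[0,0,0,0,0,5.5,0.45],[0,0,0,0,0,0,0.45],[0,0,0,0,0,0,0.45],[0,0,0,0,0,0,0.45],[0,0,0,0,0,0,0.45],[0,0,0,0,0,0,0.45]]' 10
python3 -c "
from h import *
go([.557,-.093,.2145],-126)"
```

```text
time_s: 16.12
eef_pos: [0.5564, -0.0923, 0.1911]
ee_rot: [-0.039, 0.999, 0.0, -0.0]
force: [2.1, 1.7, -7.1]
opening: 0.0555
gripper_force: 25.0
time_s: 17.12
eef_pos: [0.5566, -0.0926, 0.1923]
ee_rot: [-0.535, 0.845, 0.0, 0.0]
force: [2.7, 1.5, -7.8]
opening: 0.0559
gripper_force: 25.0
time_s: 18.03
eef_pos: [0.5565, -0.0925, 0.2148]
ee_rot: [-0.45, 0.893, 0.0, 0.0]
force: [1.0, -0.0, 0.0]
opening: 0.0271
gripper_force: 0.0
shift mm [ 0.1 -0.7  0.3] yaw -126.5 turn [ 0.   0.  -0.5]
```

```bash
python3 -m jog '[[0,-0.003,0,0,0,0,0.45],[0,-0.003,0,0,0,0,0.45],[0,-0.003,0,0,0,0,0.45],[0,-0.002,0,0,0,0,0.45],[0,-0.002,0,0,0,0,0.45],[0,-0.002,0,0,0,0,0.45],[0,0,0,0,0,0,0.45]]'
python3 -m jog '[[0,-0.001,0,0,0,0,0.45],[0,-0.001,0,0,0,0,0.45],[0,-0.001,0,0,0,0,0.45],[0,0,0,0,0,0,0.45]]'
```

```text
time_s: 18.62
eef_pos: [0.5689, -0.1018, 0.2146]
ee_rot: [-0.45, 0.893, 0.0, 0.0]
force: [1.1, -0.5, 0.5]
opening: 0.024
gripper_force: 0.0
time_s: 18.95
eef_pos: [0.571, -0.1033, 0.2146]
ee_rot: [-0.45, 0.893, 0.0, -0.0]
force: [0.1, 0.8, 0.3]
opening: 0.024
gripper_force: 0.3
```

```bash
python3 -m jog '[[0,-0.001,0,0,0,0,0.45],[0,-0.0005,0,0,0,0,0.45],[0,0,0,0,0,0,0.45]]'
```

```text
time_s: 19.2
eef_pos: [0.5722, -0.1041, 0.2147]
ee_rot: [-0.45, 0.893, 0.0, -0.0]
force: [-1.0, 0.8, -0.9]
opening: 0.0241
gripper_force: 0.5
```

```bash
python3 -m jog '[[0,-0.001,0,0,0,0,0.45],[0,-0.001,0,0,0,0,0.45],[0,0,0,0,0,0,0.45]]'
python3 -m jog '[[0,-0.001,0,0,0,0,0.45],[0,0,0,0,0,0,0.45]]'
python3 -c "
from h import *
s=snap('wrist','w4.png');i=s['img'];p=proj(s,[[.557,-.093,.205],[.557,-.093,.174]]);print(p)
cv2.imwrite('pics/w4c.png',cv2.resize(i[120:270,170:370],(800,600),interpolation=cv2.INTER_CUBIC))"
```

```text
time_s: 19.45
eef_pos: [0.5738, -0.1054, 0.2147]
ee_rot: [-0.45, 0.893, 0.0, -0.0]
force: [-0.8, 0.8, -0.2]
opening: 0.024
gripper_force: 0.6
time_s: 19.62
eef_pos: [0.5746, -0.106, 0.2147]
ee_rot: [-0.45, 0.893, 0.0, -0.0]
force: [-0.9, 0.7, -1.4]
opening: 0.0244
gripper_force: 0.7
[[295.31166295 246.17894302]
 [289.2982378  224.30737704]]
```

View pics/w4c.png

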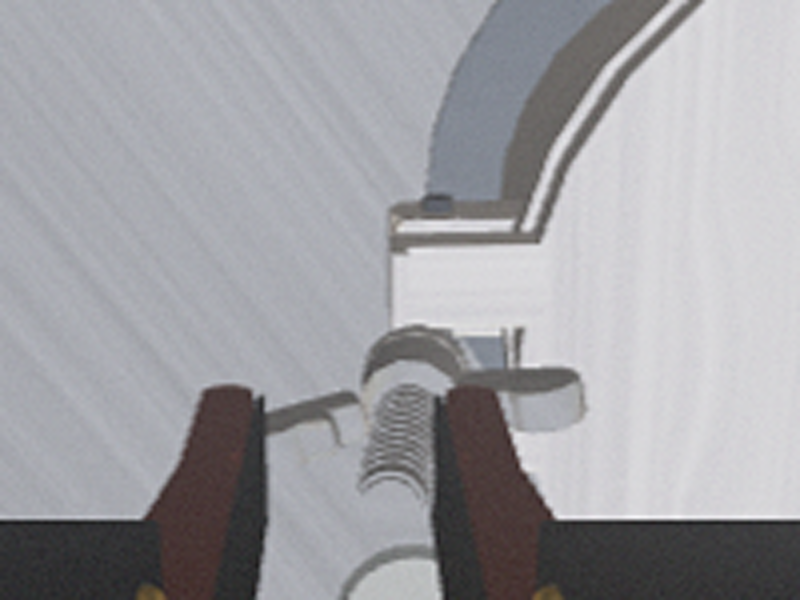

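The picture shows the nut's foot (crop ~(400,360)) tilting out past the lug edge (crop x≈390). The bolt follows the finger at about 1 N, so it is free. I'll carry on gently outward.

```bash
python3 -m jog '[[0,-0.002,0,0,0,0,0.45],[0,-0.002,0,0,0,0,0.45],[0,-0.002,0,0,0,0,0.45],[0,0,0,0,0,0,0.45]]'
python3 -m jog '[[0,-0.002,0,0,0,0,0.45],[0,-0.002,0,0,0,0,0.45],[0,-0.002,0,0,0,0,0.45],[0,0,0,0,0,0,0.45]]'
```

```text
time_s: 20.0
eef_pos: [0.5798, -0.1099, 0.2147]
ee_rot: [-0.45, 0.893, -0.0, 0.0]
force: [-1.3, 0.7, -0.7]
opening: 0.0242
gripper_force: 0.4
time_s: 20.33
eef_pos: [0.5848, -0.1135, 0.2148]
ee_rot: [-0.45, 0.893, -0.0, 0.0]
force: [0.3, 0.4, -0.0]
opening: 0.0246
gripper_force: 0.2
```

```bash
python3 -m jog '[[0,-0.003,0.0003,0,0,0,0.45],[0,-0.003,0.0003,0,0,0,0.45],[0,-0.003,0.0003,0,0,0,0.45],[0,-0.003,0.0003,0,0,0,0.45],[0,-0.003,0.0003,0,0,0,0.45],[0,-0.003,0.0003,0,0,0,0.45],[0,-0.003,0.0003,0,0,0,0.45],[0,-0.003,0.0003,0,0,0,0.45],[0,0,0,0,0,0,0.45]]'
python3 -c "
from h import *
u=np.array([np.cos(np.radians(-36)),np.sin(np.radians(-36))]);p=read_state()['eef_pos'];print((p[:2]-[.557,-.093])@u)
print(read_state()['joint_pos'].round(2))"
```

```text
time_s: 21.08
eef_pos: [0.604, -0.128, 0.2122]
ee_rot: [-0.45, 0.893, -0.0, 0.0]
force: [-0.2, -0.4, -0.4]
opening: 0.024
gripper_force: 0.0
0.05857841813773157
[ 0.84  0.68 -1.09  1.61  0.63  1.25  2.13]
```

The bolt is at about 0.43 rad and clear of the lug. Next I'll lift off, close the jaws, turn them across (yaw 144) and push its end down.

```bash
python3 -m jog '[[0,0,-0.02,0,0,0,0.45],[0,0,-0.02,0,0,0,0.45],[0,0,0,0,0,7.1,1],[0,0,0,0,0,7.1,1],[0,0,0,0,0,7.1,1],[0,0,0,0,0,7.1,1],[0,0,0,0,0,7.1,1],[0,0,0,0,0,7.1,1],[0,0,0,0,0,7.1,1],[0,0,0,0,0,7.1,1],[0,0,0,0,0,7.1,1],[0,0,0,0,0,7.1,1]]' 20
python3 -m jog '[[0,0,0,0,0,7.1,1],[0,0,0,0,0,7.1,1],[0,0,0,0,0,4.4,1],[0,0,0,0,0,0,1],[0,0,0,0,0,0,1]]' 20
python3 - <<'E'
from h import *
s=snap('wrist','w5.png')
u=np.array([np.cos(np.radians(-36)),np.sin(np.radians(-36)),0]);b=np.array([.557,-.093,0])
go(b+.050*u+[0,0,.225],144); print(read_state()['joint_pos'].round(2),read_state()['opening'])
for t in(.3,.4,.5): print(t,proj(s,[b+u*.125*np.sin(t)+[0,0,.08+.125*np.cos(t)]]))
E
```

```text
time_s: 22.08
eef_pos: [0.6036, -0.1273, 0.2525]
ee_rot: [0.155, 0.988, -0.0, 0.0]
force: [-0.8, 0.8, 0.6]
opening: 0.0007
gripper_force: 0.0
time_s: 22.5
eef_pos: [0.6036, -0.1272, 0.2526]
ee_rot: [0.309, 0.951, -0.0, 0.0]
force: [0.0, -0.4, -0.2]
opening: 0.0007
gripper_force: 0.0
shift mm [ 7.8  0.4 27.5] yaw 144.1 turn [-0.   0.   0.1]
[ 0.66  0.5  -0.76  1.57  0.36  1.21  0.77] 0.0006047530719886149
0.3 [[257.5571551  189.19191488]]
0.4 [[257.51330903 204.09773888]]
0.5 [[257.47053997 216.75603354]]
```

View pics/w5.png

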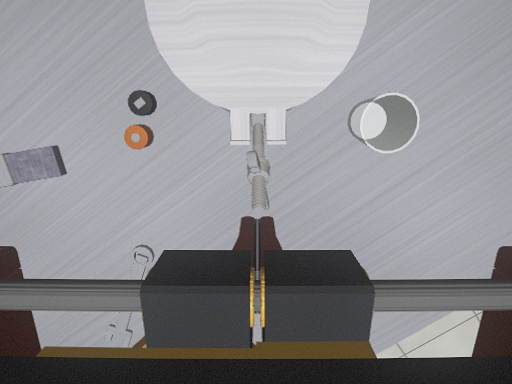

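The bolt end shows at about (260,207), which matches 0.43 rad. It is clear of the lug, and the foot and nut have passed the lip. Next I'll press the end outward and down along its arc.

```bash
python3 -m jog '[[0.0085,0,0.0135,0,0,0,1],[0,0,0.014,0,0,0,1],[-0.0055,0,0.0052,0,0,0,1],[-0.0055,0,0.0052,0,0,0,1],[-0.0055,0,0.0052,0,0,0,1],[-0.0067,0,0.0052,0,0,0,1],[-0.0067,0,0.0052,0,0,0,1],[-0.0067,0,0.0052,0,0,0,1]]'
python3 -m jog '[[-0.0053,0,0.0063,0,0,0,1],[-0.0053,0,0.0063,0,0,0,1],[-0.0053,0,0.0063,0,0,0,1],[-0.0043,0,0.0072,0,0,0,1],[-0.0043,0,0.0072,0,0,0,1],[-0.0043,0,0.0072,0,0,0,1]]'
```

```text
time_s: 23.22
eef_pos: [0.6274, -0.1448, 0.1937]
ee_rot: [0.31, 0.951, 0.0, 0.001]
force: [1.4, -0.5, 2.0]
opening: 0.0005
gripper_force: 1.1
time_s: 23.72
eef_pos: [0.6493, -0.1608, 0.1519]
ee_rot: [0.31, 0.951, -0.0, -0.001]
force: [0.0, -0.4, 0.7]
opening: 0.0006
gripper_force: 0.1
```

```bash
python3 -m jog '[[-0.0027,0,0.0075,0,0,0,1],[-0.0027,0,0.0075,0,0,0,1],[-0.0027,0,0.0075,0,0,0,1],[-0.0018,0,0.0072,0,0,0,1],[-0.0018,0,0.0072,0,0,0,1],[-0.0018,0,0.0072,0,0,0,1],[-0.0003,0,0.0068,0,0,0,1],[-0.0003,0,0.0068,0,0,0,1],[-0.0003,0,0.0068,0,0,0,1]]'
python3 -m jog '[[0.001,0,0.006,0,0,0,1],[0.0015,0,0.006,0,0,0,1],[0.0015,0,0.006,0,0,0,1],[0,0,0,0,0,0,1]]'
python3 -c "
from h import *
u=np.array([np.cos(np.radians(-36)),np.sin(np.radians(-36))]);p=read_state()['eef_pos'];print((p[:2]-[.557,-.093])@u)"
```

```text
time_s: 24.47
eef_pos: [0.6611, -0.1694, 0.088]
ee_rot: [0.31, 0.951, 0.0, 0.0]
force: [0.5, 0.0, -1.0]
opening: 0.0003
gripper_force: 0.1
time_s: 24.8
eef_pos: [0.6569, -0.1667, 0.0692]
ee_rot: [0.31, 0.951, -0.0, -0.001]
force: [-0.0, 0.1, -1.3]
opening: -0.0
gripper_force: 0.0
0.12408833672679473
```

```bash
python3 -m jog '[[0.0015,0,0.0035,0,0,0,1],[0.0015,0,0.003,0,0,0,1],[0.001,0,0.0025,0,0,0,1],[0,0,0,0,0,0,1]]'
python3 -m jog '[[0,0,0.0015,0,0,0,1],[0,0,0.001,0,0,0,1],[0,0,0,0,0,0,1]]'
python3 -c "
from h import *
s=snap('wrist','w6.png');snap('side','s6.png')"
```

```text
time_s: 25.13
eef_pos: [0.6543, -0.1645, 0.0612]
ee_rot: [0.31, 0.951, -0.0, -0.0]
force: [0.4, 0.3, 0.2]
opening: 0.0005
gripper_force: 0.0
time_s: 25.38
eef_pos: [0.655, -0.1647, 0.0596]
ee_rot: [0.31, 0.951, 0.0, 0.0]
force: [-0.9, 0.7, 2.0]
opening: 0.0003
gripper_force: 1.2
```

View pics/w6.png

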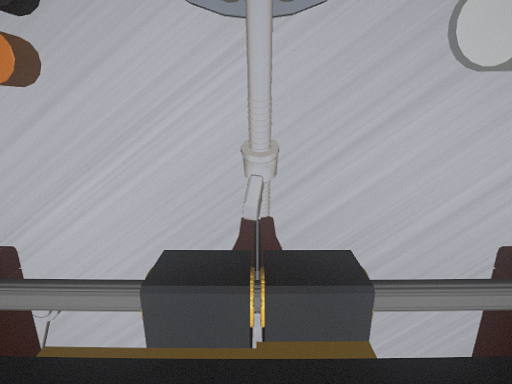

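The rod lies down under the fingertips, with the nut at about (260,160). I'll press on until it meets its stop.

```bash
python3 -m jog '[[0,0,0.001,0,0,0,1],[0,0,0.001,0,0,0,1],[0,0,0,0,0,0,1]]'
python3 -m jog '[[0,0,0.001,0,0,0,1],[0,0,0,0,0,0,1]]'
```

```text
time_s: 25.73
eef_pos: [0.6555, -0.1647, 0.0587]
ee_rot: [0.31, 0.951, -0.0, 0.001]
force: [-0.3, 0.8, 10.4]
opening: 0.0004
gripper_force: 4.6
time_s: 25.9
eef_pos: [0.6558, -0.1648, 0.0583]
ee_rot: [0.31, 0.951, -0.0, 0.001]
force: [-1.6, 0.5, 13.7]
opening: 0.0006
gripper_force: 6.2
```

The bolt is on its stop. Retreat upward.

```bash
python3 -m jog '[[0,0,-0.004,0,0,0,1],[-0.004,0,-0.01,0,0,0,1],[-0.004,0,-0.02,0,0,0,1],[0,0,-0.03,0,0,0,1],[0,0,-0.03,0,0,0,1],[0,0,-0.03,0,0,0,1],[0,0,-0.03,0,0,0,1],[0,0,-0.03,0,0,0,1],[0,0,0,0,0,0,1],[0,0,0,0,0,0,1]]'
python3 - <<'E'
from h import *
w=snap('wrist');t=snap('side')
u=np.array([np.cos(np.radians(-36)),np.sin(np.radians(-36)),0]);b=np.array([.557,-.093,.08])
for s in(w,t):
  for a in(1.8,2.0): print(a,proj(s,[b+.125*(u*np.sin(a)+[0,0,np.cos(a)])]))
B=cv2.resize(t['img'][110:260,190:340],(500,500),interpolation=cv2.INTER_CUBIC)
W=cv2.resize(w['img'],(300,225))
c=np.zeros((500,800,3),np.uint8);c[:,:500]=B;c[:225,500:]=W;cv2.imwrite('pics/end.png',c)
E
```

```text
time_s: 26.73
eef_pos: [0.662, -0.1695, 0.2425]
ee_rot: [0.31, 0.951, 0.0, 0.002]
force: [0.1, 0.6, -0.1]
opening: 0.0004
gripper_force: 0.0
1.8 [[256.86303202 166.73001705]]
2.0 [[256.81981317 156.08482476]]
1.8 [[244.77122796 163.87322931]]
2.0 [[245.98367208 169.40236072]]
```

View pics/end.png

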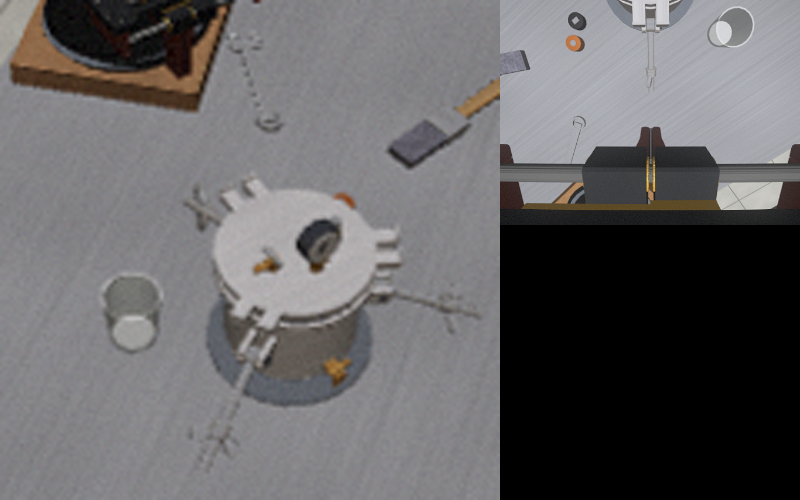

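The bolt hangs down like the other two: its end is at about (257,150) in the wrist view, where 2.0 rad predicts (257,156). The cup and mounts look undisturbed and the arm is clear.

```bash
python3 -c "
from workcell import ctrl
print(ctrl.close_job())"
```

```text
the job is handed in; nothing more can be done
None
```

The job is handed in: I turned the wing nut 180° in three 60° turns, and the bolt still caught at 120°. Once free I folded it down on its stop like the other two, with the things around the pot left where they stood (about 27 s used).

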